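# Swing the amber filter in over its light sensor

## Task

Two filter shuttles stand on top of the rack, one carrying an amber filter and one a grey filter. Bring the amber filter in over its light sensor: lift that shuttle's lever by its black knob out of its notch, swing it along the gated slot to the notch at the other end, lower it fully home there and let go. Leave the lever of the grey filter's shuttle as it is.

Things in the scene. Friction and masses are not known exactly. Their poses are not given: they have to be found in the camera images.
- amber_shuttle: fixed filter shuttle carrying the AMBER filter (50 mm square, black frame): grey base plate 165 x 124 x 8 mm with a vertical pivot post 96 mm high. Origin: on the pivot axis, at the work surface; z up; the lever's knob is on its -x side (towards the robot), the filter, 65 mm from the axis, on its +x side. A round black light sensor, 48 mm wide, stands on the +x, +y part of the plate
- amber_gate (a point): middle of the gate, at the work surface, 55 mm from the pivot: a dark curved upright plate 6 mm thick, 78 mm high, reaching 45 mm to either side. Its slot has a notch at each end, 22 mm wide, 14 mm deep, at -0.5 and +0.5 rad. The flat lever bar (10 mm wide, 8 mm thick, underside 38 mm high when down) runs from the pivot through the slot to the knob and lies in one notch
- amber_knob (a point): where to hold the upright black knob of the amber filter's lever, on its axis, 95 mm from the pivot axis: 22 mm diameter, 46 to 84 mm above the work surface when down, this point at 68 mm. x points along the bar from knob to pivot, y along the swing, z up. Best pinched from above, one finger on either side of the bar, clear of the gate
- amber_swing (a joint): turn of the amber filter's lever about the pivot, rad: 0 when the bar points along the base's -x, growing anticlockwise from above (knob to the base's -y, filter to its +y). Starts near -0.5 (filter parked); in the far notch, +0.5 with 0.1 of play either way, the filter covers the sensor. Stops at -0.6 and 0.6. Light friction (0.5 N at the knob); stays where it is left
- amber_lift (a joint): height of the amber filter's lever above its lowest place, m: 0 down in a notch, 0.014 when its bar just clears the land between the notches, 0.022 at the upper stop. Lever and filter weigh about 150 g and a light spring presses them down (up to 4 N in all to lift)
- grey_swing (a joint): the same turn for the lever of the other shuttle, of the same make but with a GREY filter: leave it in its notch near -0.5

How it is judged (in metres and radians):
On the way:
1. the amber filter's lever is lifted clear of its first notch (value of joint amber_lift above 0.0125 m and value of joint amber_swing below 0.2 rad), for 0.1 s.
At the end, for the whole second after the job is handed in: the amber filter's lever lies at rest in the far notch (turned past 0.38 rad) and fully down (within 4 mm), and the grey filter's lever is still in its first notch (value of joint amber_swing above 0.38 rad and value of joint amber_lift below 0.004 m and velocity of joint amber_swing between -0.05 and 0.05 rad/s and value of joint grey_swing below -0.35 rad); the robot touches nothing.
It fails at once if the grey filter's lever is swung out of its notch (value of joint grey_swing above -0.35 rad).
It also fails if it takes over 32 s, if anything falls off the work surface, if the arm or the gripper's body presses on something with over 40 N, if the wrist force passes 120 N, or if a joint passes its speed limit or range.

## Robot

A 6-joint arm with a two-finger parallel gripper is mounted at the origin on a cart in front of the work surface, level with it; the furniture and walls round the work are solid. World frame = base frame: x ahead of the robot, y to its left, z up, the work surface at z = 0. Lengths are in m, angles in degrees, forces in N, time in s.
With the tool pointing down it reaches from about 0.3 to 0.75 m from the base axis. Payload 8.5 kg.
Tool frame: the origin (TCP) lies at the very end of the fingers, on their centre line; the grasp point (between the pads) lies env.pinch_z behind it (env.pinch_z is the distance from the TCP to the grasp point, in m); z points along the fingers, y is the line along which they close (so a half turn about z gives the same grasp; the last joint's range is limited). The gripper opens to 85 mm and grips with 20 to 120 N. Pads are 22 mm wide; open, the fingers measure 114 mm over their backs; the gripper's body (76 mm by 85 mm) begins 54 mm behind the grasp point. The pads swing forward as they close: fully open they stand 13 mm farther back than shut.
Start: joints at [-79.429, 21.807, 74.336, -0, 83.858, -12.336], TCP at [0.214, -0.507, 0.231] pointing down, gripper open.
Joint ranges: [-178.18, 178.18], [-50.72, 133.34], [12.68, 142.11], [-81.47, 261.47], [9.98, 163.14], [-165.26, 165.26]. Speed limits (degrees/s): [136.94, 136.94, 180, 180, 180, 180].

## Interface

Orientations are given as a 3x3 rotation matrix whose columns are the frame's x, y, z axes.
In Python, from rig import telemetry, get_image, env gives the robot as it stands. The module is installed in compiled form; this text tells all that it offers.
- The arm moves only by the tool apply_moves, never from a script. Its argument "series" is a list of rows, each a list of 7 numbers: the shift along the tool's x, y, z in mm, then the turn, a rotation vector about the tool's x, y, z in degrees, then the opening, from 0 (shut) to 1 (fully open). A call has 1 to 12 rows; each row shifts and turns the commanded pose from where the row before left it, along the tool's axes as they then stand; what a row does not reach is not made up. A row lasts 1/8 s, in which the tool goes at most 62.5 mm and 10.7 degrees, less where a joint would pass 70% of its speed; a pose out of reach is approached as far as the arm can. A call with a gripper value outside its range is refused whole. The fingers move at their own pace and stop on an object; "grip_force" is the grip in N (left out, the last holds). Time passes only in rows, so rows that do not move let the fingers close. It gives the time, the measured TCP pose, the force, the opening and the grip force at its end, in the units of the state.
- telemetry.observe(): the state, without advancing time (a new reading comes with each control period).
- get_image(name): name is "scene" or "top"; returns a dict with "frame" (400x640x3 uint8, red, green, blue), "z_map" (400x640 float32, m along the optical axis (not along the pixel's ray), 0 where there is no reading), "vertical_fov" (degrees; the focal length in pixels is half the picture's height over the tangent of half this angle, whatever the lens; pixels are square), "cx", "cy" (the principal point, pixels), "eye" and "attitude" of the camera in the world. Camera axes: x right, y up, looking along -z (the intrinsics and any distortion apply to the point x, -y, -z); pixel columns grow to the right and rows downward; lengths in m; the calibration is good to about 2 mm. A picture is of the moment at which its call begins.
- env.close_job(): hands the job in; it is judged then, once.
The state is a dict: "time_s": time; "q": joint angles; "qvel": joint speeds; "joint_efforts": joint torques, N m; "position": TCP position; "tool_rot": TCP orientation; "ft_force": force on the tool from outside, world axes, zero at the start; "wrist_torque": the same for the moment, N m; "grip_width": finger opening in m; "gripper_force": force on a finger pad.
Only numpy, scipy, OpenCV 4.12 (cv2) and the standard library are available. Lean on these libraries where they do the work, as an engineer would, in place of code of your own. Each camera call takes 0.05 s, during which the arm holds its last target. There are 200 camera calls.

## Working session

There is one attempt and no reset: what is moved stays moved. The work goes in short steps, Python scripts to look and compute and a tool call to move; the robot and the scene stay as the last step left them, time stands still between calls to the robot, and variables do not carry over. Pictures are saved under pics/ and viewed, at most 10 in all, crops included, and the job is handed in when it is done.

Besides the shell and the picture viewer there is one more tool, called after "Emit:" by a JSON object that holds its "api" and its "payload", one argument or row to a line. apply_moves: Moves the arm, as the interface text tells. Its arguments: {"type":"object","properties":{"series":{"type":"array"},"grip_force":{"type":"number"}},"required":["series"]}

```bash
mkdir -p pics
cat > h.py <<'E'
import numpy as np, cv2, pickle
from rig import telemetry, get_image, env
def snap(n,tag):
    im=get_image(n); cv2.imwrite(f'pics/{tag}.png',im['frame'][:,:,::-1]); pickle.dump(im,open(f'{tag}.pkl','wb')); return im
def w(im,u,v,z=None):
    # z: known world height, else depth
    f=200/np.tan(np.radians(im['vertical_fov'])/2)
    d=np.array([(u-im['cx'])/f,-(v-im['cy'])/f,-1.]); R=np.array(im['attitude']);e=np.array(im['eye'])
    if z is None: return e+R@d*im['z_map'][int(v),int(u)]
    D=R@d; return e+D*(z-e[2])/D[2]
E
python3 - <<'E'
from h import *
for n in('scene','top'):
    im=snap(n,n+'0'); print({k:v for k,v in im.items() if k not in('frame','z_map')})
s=telemetry.observe(); print(s, env.pinch_z)
E
```

```text
{'vertical_fov': 45.8444406900628, 'cx': 318.34616469022444, 'cy': 195.4812262760318, 'eye': array([0.24240699, 0.39666205, 0.72997733]), 'attitude': array([[-0.85602794,  0.38781705, -0.34178078],
       [-0.51685465, -0.65338202,  0.55313037],
       [-0.00880003,  0.65014604,  0.75975831]])}
{'vertical_fov': 51.43483725629981, 'cx': 319.1910015083404, 'cy': 194.7348186070006, 'eye': array([ 0.46616613, -0.09113893,  0.92260639]), 'attitude': array([[-0.02559285,  0.99578793, -0.08804205],
       [-0.99946393, -0.02728684, -0.01809107],
       [-0.02041725,  0.08753185,  0.99595246]])}
{'time_s': 0.1, 'q': array([-7.94272859e+01,  2.18380067e+01,  7.43784930e+01,  8.55060124e-04,
        8.38599316e+01, -1.23359656e+01]), 'qvel': array([-0.02552372, -0.112118  , -0.10980399, -0.10966401, -0.0714154 ,
        0.00179468]), 'joint_efforts': array([ 3.66106971e-03, -4.49218297e+01, -2.31658655e+01, -1.83544021e-04,
        3.56643999e-03,  9.81467068e-07]), 'position': array([ 0.21404544, -0.50635546,  0.2307766 ]), 'tool_rot': array([[ 9.21127107e-01,  3.89261866e-01, -2.30176743e-04],
       [ 3.89261818e-01, -9.21126218e-01,  1.31405471e-03],
       [ 2.99489555e-04, -1.30001043e-03, -9.99999110e-01]]), 'ft_force': array([-0.00188718, -0.2331866 , -0.21143912]), 'wrist_torque': array([-0.01073935,  0.06546718, -0.03947486]), 'gripper_force': 0.0, 'grip_width': 0.08515949942005743} 0.0187
```

View pics/top0.png

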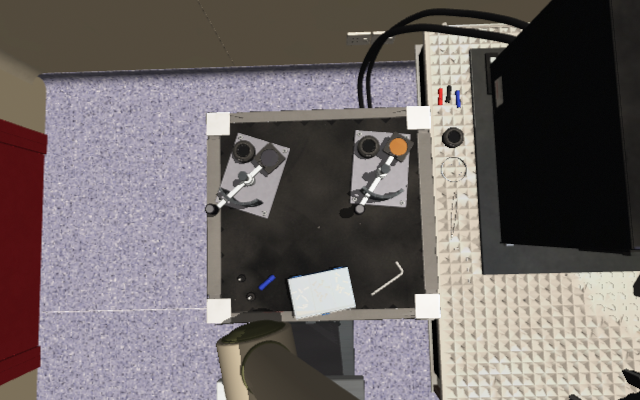

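View pics/scene0.png

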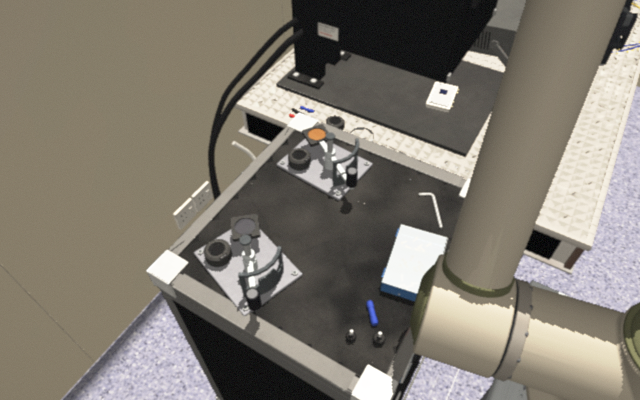

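Run:
```python
from h import *
a=cv2.imread('pics/top0.png')[120:225,340:420]; b=cv2.imread('pics/scene0.png')[115:220,270:380]
a=cv2.resize(a,None,fx=5,fy=5,interpolation=cv2.INTER_CUBIC)
cv2.imwrite('pics/ca.png',a)
im=pickle.load(open('top0.pkl','rb'))
print(im['z_map'][[209,207,172,145,200],[359,361,382,398,400]])
for p in [(359,208),(382,172),(398,147),(404,201),(388,180)]: print(p,w(im,*p))
```

```text
[0.8363348  0.8349879  0.856881   0.8874803  0.91380316]
(359, 208) [ 0.5112743  -0.15560348  0.08322475]
(382, 172) [ 0.58500742 -0.20645717  0.07065387]
(398, 147) [ 0.64124276 -0.24591076  0.04590804]
(404, 201) [ 0.52803124 -0.26053901  0.00869946]
(388, 180) [ 0.57576402 -0.22774496  0.00613716]
```

View pics/ca.png

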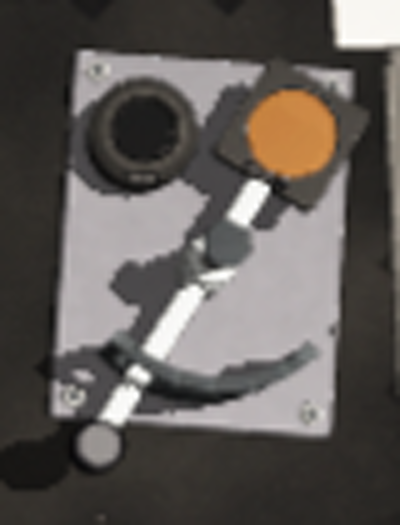

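Run:
```python
from h import *
im=pickle.load(open('top0.pkl','rb'))
g=lambda x,y,z:w(im,340+x/5-.4,120+y/5-.4,z)
P=g(228,243,.096);K=g(98,445,.084)
c=[g(*q,.008) for q in((77,50),(355,72),(330,437),(52,415))]
print('P',P,'K',K,np.linalg.norm((K-P)[:2]))
for i in range(4): d=c[i]-c[i-1]; print(c[i],np.linalg.norm(d),np.degrees(np.arctan2(d[1],d[0])))
ax=(c[0]-c[3]+c[1]-c[2]); yaw=np.arctan2(ax[1],ax[0])
d=(P-K); bar=np.arctan2(d[1],d[0]); print('yaw',np.degrees(yaw),'bar',np.degrees(bar),'swing',bar-yaw)
# knob top from depth mask around
f=200/np.tan(np.radians(im['vertical_fov'])/2)
pts=np.array([w(im,u,v) for u in range(350,370) for v in range(200,218)])
t=pts[(pts[:,2]>.076)&(pts[:,2]<.1)];print('knob top depth',len(t),t.mean(0),t.min(0),t.max(0))
pts=np.array([w(im,u,v) for u in range(376,396) for v in range(158,180)])
t=pts[(pts[:,2]>.088)];print('post top depth',len(t),t.mean(0),t.min(0),t.max(0))
im2=pickle.load(open('scene0.pkl','rb'))
pts=np.array([w(im2,u,v) for u in range(340,365) for v in range(162,195)])
t=pts[(pts[:,2]>.05)&(pts[:,0]<.56)];print('scene knob',len(t),t.mean(0),t.min(0),t.max(0))
```

```text
P [ 0.5889635  -0.20971422  0.096     ] K [ 0.51001057 -0.15590549  0.084     ] 0.09554551023772347
[ 0.69113403 -0.15841428  0.008     ] 0.16420130639890645 -5.741704756682277
[ 0.67735549 -0.28182526  0.008     ] 0.12417777111314801 -96.37055594065316
[ 0.51478255 -0.26359436  0.008     ] 0.16359195283185862 173.60159341448812
[ 0.52775652 -0.14198692  0.008     ] 0.12229756159962088 83.9102998787171
yaw -6.069445274190797 bar -34.27557562439921 swing -0.492289843857838
knob top depth 89 [ 0.51020383 -0.15637657  0.08418101] [ 0.50102487 -0.16578837  0.07730621] [ 0.51941108 -0.14590582  0.08829572]
post top depth 74 [ 0.58903991 -0.20979985  0.0958308 ] [ 0.57944786 -0.21940874  0.09279798] [ 0.59764625 -0.20111745  0.0980873 ]
scene knob 248 [ 0.50513935 -0.14469544  0.08735297] [ 0.24240699 -0.20844048  0.05041787] [0.54467274 0.39666205 0.72997733]
```

Emit:
{"api": "apply_moves", "payload": {
  "series": [
    [25.5,-28.9,0,0,0,0,1],
    [25.5,-28.9,0,0,0,0,0.8],
    [25.5,-28.9,0,0,0,0,0.7],
    [25.5,-28.9,0,0,0,0,0.7],
    [25.5,-28.9,0,0,0,0,0.7],
    [25.5,-28.9,0,0,0,0,0.7],
    [25.5,-28.9,0,0,0,0,0.7],
    [46,-1,0,0,0,0,0.7],
    [46,-1,0,0,0,0,0.7],
    [46,-1,0,0,0,0,0.7],
    [46,-1,0,0,0,0,0.7],
    [46,-1,0,0,0,0,0.7]
  ],
  "grip_force": 40
}}

```text
time_s: 1.6
position: [0.5109, -0.1557, 0.231]
tool_rot: [[0.921, 0.389, -0.001], [0.389, -0.921, 0.0], [-0.0, -0.0, -1.0]]
ft_force: [0.4, -1.1, -0.2]
grip_width: 0.06
gripper_force: 0.0
```

Emit:
{"api": "apply_moves", "payload": {
  "series": [
    [0,0,0,0,0,9.5,0.7],
    [0,0,10,0,0,9.5,0.7],
    [0,0,10,0,0,9.5,0.7],
    [0,0,20,0,0,9.5,0.7],
    [0,0,20,0,0,9.5,0.7],
    [0,0,20,0,0,9.5,0.7],
    [0,0,0,0,0,0,0.7],
    [0,0,0,0,0,0,0.7]
  ]
}}

```text
time_s: 2.6
position: [0.5099, -0.1568, 0.152]
tool_rot: [[0.83, -0.558, 0.001], [-0.558, -0.83, -0.0], [0.001, -0.0, -1.0]]
ft_force: [-0.2, -0.6, 0.5]
grip_width: 0.0598
gripper_force: 0.0
```

Run:
```python
from h import *
im=pickle.load(open('top0.pkl','rb'))
for u in range(412,446,4): print(u,w(im,u,215).round(3))
s=telemetry.observe(); R=s['tool_rot'];p=s['position'];b=-34.3
print(s['time_s'],p,np.degrees(np.arctan2(R[1,0],R[0,0])),s['q'],s['grip_width'],R[:,2])
print('delta tool',R.T@(np.array([.5103,-.1562,.0493])-p)*1000)
i=snap('scene','s1'); cv2.imwrite('pics/s1c.png',cv2.resize(i['frame'][90:250,230:430,::-1],None,fx=3.5,fy=3.5))
```

```text
412 [ 0.497 -0.279 -0.003]
416 [ 0.497 -0.288 -0.003]
420 [ 0.497 -0.296 -0.001]
424 [ 0.496 -0.304  0.005]
428 [ 0.496 -0.312  0.005]
432 [ 0.496 -0.321  0.006]
436 [ 0.498 -0.346 -0.058]
440 [ 0.497 -0.355 -0.057]
444 [ 0.497 -0.366 -0.062]
2.6 [ 0.50994263 -0.15678425  0.15198689] -33.9071177390342 [-2.98140482e+01  2.42973993e+01  8.44225589e+01  9.05486807e-04
  7.12328033e+01  9.40927769e+01] 0.05983901055947291 [ 7.22781860e-04 -3.96930313e-04 -9.99999660e-01]
delta tool [ -0.11365879  -0.67667553 102.68688482]
```

View pics/s1c.png

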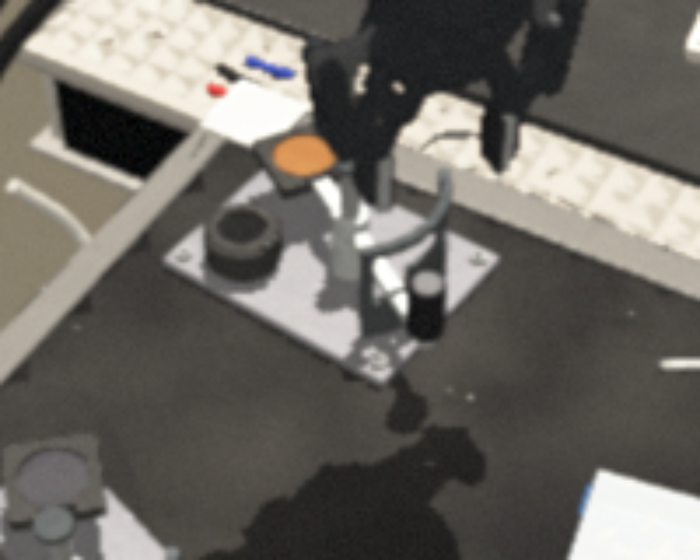

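Emit:
{"api": "apply_moves", "payload": {
  "series": [
    [0,-0.7,25,0,0,0.4,0.7],
    [0,0,25,0,0,0,0.7],
    [0,0,20,0,0,0,0.7],
    [0,0,15,0,0,0,0.7],
    [0,0,10,0,0,0,0.7],
    [0,0,6,0,0,0,0.7],
    [0,0,0,0,0,0,0.7],
    [0,0,0,0,0,0,0.4],
    [0,0,0,0,0,0,0.2],
    [0,0,0,0,0,0,0.1],
    [0,0,0,0,0,0,0.1],
    [0,0,0,0,0,0,0.1]
  ]
}}

```text
time_s: 4.15
position: [0.5101, -0.156, 0.0505]
tool_rot: [[0.824, -0.566, 0.0], [-0.566, -0.824, -0.0], [0.0, -0.0, -1.0]]
ft_force: [-1.0, 0.5, 3.0]
grip_width: 0.0208
gripper_force: 39.1
```

Run:
```python
from h import *
s=telemetry.observe(); R=s['tool_rot'];p=s['position']
print(s['time_s'],p,np.degrees(np.arctan2(R[1,0],R[0,0])),s['ft_force'],s['wrist_torque'],s['grip_width'],s['gripper_force'])
```

```text
4.15 [ 0.51006537 -0.15604961  0.05047089] -34.49006298763557 [-0.96827662  0.52422745  2.97014901] [0.07384296 0.08141674 0.04071977] 0.02082303139038812 39.096720814704895
```

Emit:
{"api": "apply_moves", "payload": {
  "series": [
    [0,0,-5,0,0,0,0.1],
    [0,0,-5,0,0,0,0.1],
    [0,0,-5,0,0,0,0.1],
    [0,0,-3,0,0,0,0.1],
    [0,0,0,0,0,0,0.1],
    [0,0,0,0,0,0,0.1]
  ]
}}

```text
time_s: 4.9
position: [0.5102, -0.1562, 0.0683]
tool_rot: [[0.824, -0.566, 0.0], [-0.566, -0.824, -0.0], [0.0, -0.0, -1.0]]
ft_force: [3.2, -1.6, -1.5]
grip_width: 0.0208
gripper_force: 39.2
```

Run:
```python
from h import *
s=telemetry.observe(); R=s['tool_rot'];p=s['position']
yaw=np.degrees(np.arctan2(R[1,0],R[0,0]))
print(s['time_s'],p,yaw,s['ft_force'],s['wrist_torque'],s['grip_width'],s['gripper_force'])
i=get_image('scene'); cv2.imwrite('pics/s2c.png',cv2.resize(i['frame'][90:250,230:430,::-1],None,fx=3.5,fy=3.5))
P=np.array([.589,-.2098]);r=np.linalg.norm(p[:2]-P);print(r,'bar',np.degrees(np.arctan2(*(P-p[:2])[::-1])))
n=12;th=np.radians(56/n);print('per row tool x,y (R=95,world-yaw step 56/12): chord',2*95*np.sin(th/2), 'dir: x',95*(1-np.cos(th)),' y',95*np.sin(th))
```

```text
4.9 [ 0.51016544 -0.15615398  0.0682968 ] -34.495835766102154 [ 3.15582014 -1.62771654 -1.45171042] [-0.26998862 -0.44519783 -0.02780963] 0.02080040534766594 39.180532693862915
0.09535608437484762 bar -34.23483891447978
per row tool x,y (R=95,world-yaw step 56/12): chord 7.735487754283208 dir: x 0.3149356357719246  y 7.729074093446537
```

View pics/s2c.png

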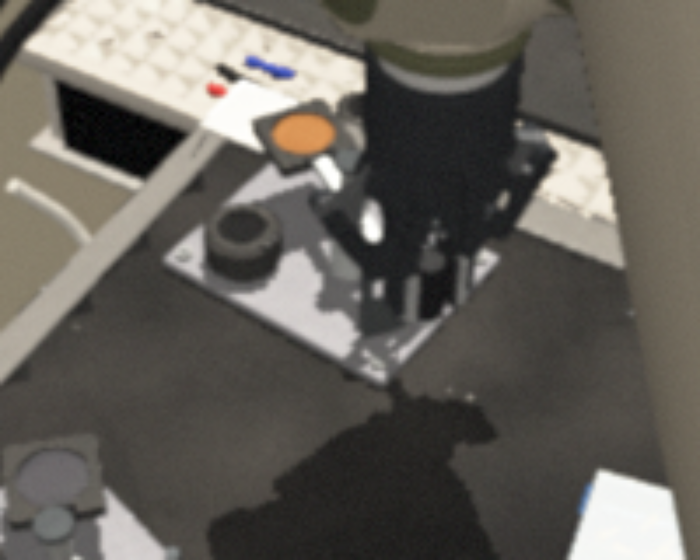

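Emit:
{"api": "apply_moves", "payload": {
  "series": [
    [0.3,7.9,0,0,0,-4.7,0.1],
    [0.3,7.9,0,0,0,-4.7,0.1],
    [0.3,7.9,0,0,0,-4.7,0.1],
    [0.3,7.9,0,0,0,-4.7,0.1],
    [0.3,7.9,0,0,0,-4.7,0.1],
    [0.3,7.9,0,0,0,-4.7,0.1]
  ]
}}

```text
time_s: 5.7
position: [0.494, -0.2001, 0.0683]
tool_rot: [[0.994, -0.107, 0.001], [-0.107, -0.994, 0.0], [0.001, -0.0, -1.0]]
ft_force: [5.1, -0.3, -2.2]
grip_width: 0.0211
gripper_force: 39.2
```

```bash
cat > st.py <<'E'
from h import *
s=telemetry.observe(); R=s['tool_rot'];p=s['position']
yaw=np.degrees(np.arctan2(R[1,0],R[0,0]))
print(s['time_s'],p,yaw,s['ft_force'],s['wrist_torque'],s['grip_width'],s['gripper_force'])
P=np.array([.589,-.2098]);r=np.linalg.norm(p[:2]-P);b=np.degrees(np.arctan2(*(P-p[:2])[::-1]));print(r,'bar',b,'swing',np.radians(b+6.07))
t=np.radians(22.6);T=np.array([*(P-.0953*np.array([np.cos(t),np.sin(t)])),p[2]]);print('to target tool mm',R.T@(T-p)*1000,'turn z',yaw-22.6)
E
python3 st.py
```

```text
5.7 [ 0.49397122 -0.20013604  0.06831215] -6.1480807076845565 [ 5.09267731 -0.25688825 -2.24985931] [-0.02392451 -0.91290574 -0.0027997 ] 0.021126269329291437 39.19413506984711
0.09551890335633713 bar -5.80673389377971 swing 0.004594860362449186
to target tool mm [ 1.19636056e+01  4.52663700e+01 -4.50651088e-03] turn z -28.748080707684558
```

Emit:
{"api": "apply_moves", "payload": {
  "series": [
    [0.4,7.8,0,0,0,-4.8,0.1],
    [0.4,7.8,0,0,0,-4.8,0.1],
    [0.4,7.8,0,0,0,-4.8,0.1],
    [0.4,7.8,0,0,0,-4.8,0.1],
    [0.4,7.8,0,0,0,-4.8,0.1],
    [0.4,7.8,0,0,0,-4.8,0.1],
    [0,0,0,0,0,0,0.1],
    [0,0,0,0,0,0,0.1]
  ]
}}

```text
time_s: 6.7
position: [0.5008, -0.2458, 0.0683]
tool_rot: [[0.924, 0.381, 0.001], [0.381, -0.924, -0.0], [0.001, 0.0, -1.0]]
ft_force: [5.7, -1.9, -2.9]
grip_width: 0.0208
gripper_force: 39.3
```

```bash
python3 st.py
```

```text
6.7 [ 0.50075044 -0.2457626   0.06829222] 22.421317512587265 [ 5.74468914 -1.85710806 -2.92271803] [-0.39059001 -0.89591603 -0.29774883] 0.020799432334818294 39.313334226608276
0.0952958237760507 bar 22.171396947362542 swing 0.4929053620941521
to target tool mm [-4.61936747e-03  7.12874879e-01  2.33234604e-04] turn z -0.17868248741273618
```

Now lower fully home (slightly below the original height).

Emit:
{"api": "apply_moves", "payload": {
  "series": [
    [0,0.7,3,0,0,0,0.1],
    [0,0,4,0,0,0,0.1],
    [0,0,4,0,0,0,0.1],
    [0,0,4,0,0,0,0.1],
    [0,0,3,0,0,0,0.1],
    [0,0,0,0,0,0,0.1],
    [0,0,0,0,0,0,0.1]
  ]
}}

```text
time_s: 7.58
position: [0.5008, -0.2466, 0.0505]
tool_rot: [[0.924, 0.383, 0.0], [0.383, -0.924, -0.0], [0.0, 0.0, -1.0]]
ft_force: [3.0, -0.3, 0.2]
grip_width: 0.0209
gripper_force: 39.7
```

```bash
python3 st.py
```

```text
7.575 [ 0.50080189 -0.24657799  0.05047241] 22.50336175969851 [ 2.98177285 -0.29859142  0.24869352] [ 0.07401515 -0.63844007 -0.11699942] 0.02094720441809815 39.66870903968811
0.0955590261472656 bar 22.63579351251217 swing 0.5010106111909655
to target tool mm [ 2.58906442e-01 -6.01338926e-02  2.07939055e-05] turn z -0.09663824030149115
```

Emit:
{"api": "apply_moves", "payload": {
  "series": [
    [0,0,0,0,0,0,0.3],
    [0,0,0,0,0,0,0.5],
    [0,0,0,0,0,0,0.7],
    [0,0,0,0,0,0,0.7],
    [0,0,0,0,0,0,0.7],
    [0,0,-15,0,0,0,0.7],
    [0,0,-25,0,0,0,0.7],
    [0,0,-40,0,0,0,0.7],
    [0,0,-40,0,0,0,0.7],
    [-40,0,-20,0,0,0,0.7],
    [-40,0,0,0,0,0,0.7],
    [-40,0,0,0,0,0,0.7]
  ]
}}

```text
time_s: 9.07
position: [0.3889, -0.2928, 0.1916]
tool_rot: [[0.924, 0.383, 0.001], [0.383, -0.924, -0.001], [0.0, 0.002, -1.0]]
ft_force: [-0.1, -0.2, 0.0]
grip_width: 0.0603
gripper_force: 0.0
```

Emit:
{"api": "apply_moves", "payload": {
  "series": [
    [-40,0,0,0,0,0,0.7],
    [0,0,0,0,0,0,0.7],
    [0,0,0,0,0,0,0.7]
  ]
}}

```text
time_s: 9.45
position: [0.3534, -0.3078, 0.191]
tool_rot: [[0.924, 0.383, 0.001], [0.383, -0.924, -0.001], [0.0, 0.001, -1.0]]
ft_force: [-0.0, 1.0, 0.9]
grip_width: 0.0602
gripper_force: 0.0
```

```bash
python3 st.py
python3 - <<'E'
from h import *
i=snap('scene','s3'); a=cv2.resize(i['frame'][90:250,230:430,::-1],None,fx=2,fy=2.5)
j=snap('top','t3'); b=cv2.resize(j['frame'][110:230,200:440,::-1],(400,200),interpolation=cv2.INTER_CUBIC); b=cv2.copyMakeBorder(b,0,200,0,0,cv2.BORDER_CONSTANT)
cv2.imwrite('pics/f.png',np.hstack([a,b]))
pts=np.array([w(j,u,v) for u in range(385,412) for v in range(200,225)])
t=pts[(pts[:,2]>.07)&(pts[:,2]<.12)]
if len(t): m=np.median(t,0);print(len(t),m,'swing',np.arctan2(-.2098-m[1],.589-m[0])+.106)
E
```

```text
9.45 [ 0.35336556 -0.30779858  0.19103427] 22.493378734890985 [-0.01802988  1.00531251  0.87270861] [-0.01120369 -0.01175881 -0.01969187] 0.06019919545562485 0.0
0.25520053015240707 bar 22.582057437527347 swing 0.5000727397553817
to target tool mm [ 1.59900370e+02 -2.17723923e-01  7.93773354e-02] turn z -0.10662126510901615
98 [ 0.50104242 -0.24511001  0.0844284 ] swing 0.4877502441406994
```

View pics/f.png

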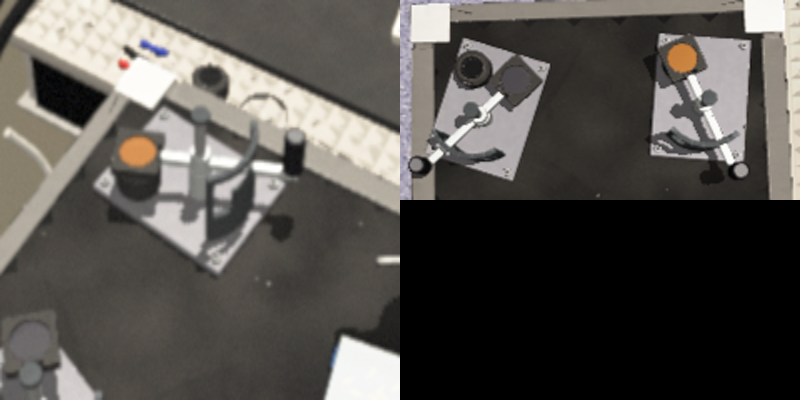

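The picture shows the amber filter (left panel, about 138,152) over its sensor. The knob top is at 84 mm, so the lever is down in the far notch at about +0.49 rad. The grey lever has not moved and the gripper is clear.

```bash
python3 -c "
from rig import env
print(env.close_job())"
```

```text
the job is handed in; nothing more can be done
None
```

The amber lever is in the far notch at about +0.49 rad and fully down, with its filter over the sensor; the grey lever was not touched, and I handed the job in at about 9.6 s (no verdict was returned).

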